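Change the air-conditioner capacitor from the partitioned carton

ROBOT

A 6-joint arm with a two-finger parallel gripper is mounted at the origin on the work surface. World frame = base frame: x ahead of the robot, y to its left, z up, the work surface at z = 0. Lengths are in m, angles in degrees, forces in N, time in s.
With the tool pointing down it reaches from about 0.3 to 0.825 m from the base axis. Payload 5.4 kg.
Tool frame: the origin (TCP) lies on the centre line of the jaws, within the pads' length; the fingertips stand 17 mm ahead of it and the grasp point (between the pads) lies 2 mm behind it; z points along the fingers, y is the line along which they close (so a half turn about z gives the same grasp; the last joint's range is limited). The gripper opens to 92 mm and grips with 3 to 60 N. Pads are 20 mm wide; open, the fingers measure 128 mm over their backs; the gripper's body (75 mm by 189 mm) begins 69 mm behind the grasp point.
Start: joints at [52.993, 9.076, 91.501, -0, 79.423, -12.038], TCP at [0.243, 0.521, 0.232] pointing down, gripper open.
Joint ranges: [-166.64, 166.64], [-54.1, 131.32], [10.49, 154.53], [-73.88, 253.88], [9.74, 151.15], [-171.62, 171.62]. Speed limits (degrees/s): [147.25, 147.25, 180, 180, 180, 180].

INTERFACE

Orientations are given as [roll, pitch, yaw] about the fixed x, y, z axes, in that order (R = Rz(yaw) Ry(pitch) Rx(roll)).
In Python, from cell import readout, eyes, job gives the robot as it stands. The module is installed in compiled form; this text tells all that it offers.
- The arm moves only by the tool arm_command, never from a script. Its arguments are lists of equal length, an entry for each row: "xyz": the shift along the tool's x, y, z in mm, a list of three; "twist": the turn, a rotation vector about the tool's x, y, z in degrees, a list of three; "claw": the finger opening in mm, from 0 to 91.9. A call has 1 to 10 rows; each row shifts and turns the commanded pose from where the row before left it, along the tool's axes as they then stand; what a row does not reach is not made up. A row lasts 1/12 s, in which the tool goes at most 41.7 mm and 7.16 degrees, less where a joint would pass 70% of its speed; a pose out of reach is approached as far as the arm can. A call is refused whole if a number of a shift passes 41.7 or a number of a turn 7.16, either way. A call with a gripper value outside its range is refused whole. The fingers move at their own pace and stop on an object; "newtons" is the grip in N (left out, the last holds). Time passes only in rows, so rows that do not move let the fingers close. It gives the time, the measured TCP pose, the force, the opening and the grip force at its end, in the units of the state.
- readout.state(): the state, without advancing time (a new reading comes with each control period).
- eyes.camera(name): name is "scene" or "top" or "wrist"; returns a dict with "color" (384x512x3 uint8, red, green, blue), "fovy" (degrees; the focal length in pixels is half the picture's height over the tangent of half this angle, whatever the lens; pixels are square), "cx", "cy" (the principal point, pixels), "xyz" and "orientation" of the camera in the world. Camera axes: x right, y down, z forward; pixel columns grow to the right and rows downward; lengths in m; the calibration is good to about 2 mm. A picture is of the moment at which its call begins. There is no depth.
- job.finish_job(): hands the job in; it is judged then, once.
The state is a dict: "time": time; "q": joint angles; "qvel": joint speeds; "effort": joint torques, N m; "position": TCP position; "orientation": TCP orientation; "ft_force": force on the tool from outside, world axes, zero at the start; "torque": the same for the moment, N m; "finger_gap": opening from 0.0 (shut) to 1.0 (fully open); "grip_force": force on a finger pad.
Only numpy, scipy, OpenCV 4.12 (cv2) and the standard library are available. Lean on these libraries where they do the work, as an engineer would, in place of code of your own. Each camera call takes 0.05 s, during which the arm holds its last target. There are 200 camera calls.

TASK

Lift the burnt-out capacitor out of the control box's bay and put it fully down into the empty cell of the leaning carton, the one with the green pad. Then reach into the carton, lift out the blue new capacitor and stand it upright on the floor of the bay, and let go. Set both down rather than dropping them, and leave the other capacitors and the things on the bench where they are.

Things in the scene. Friction and masses are not known exactly. Their poses are not given: they have to be found in the camera images.
- carton_base (a point): Open brown carton on a steel rack, fixed, leaning back 0.36 rad: mouth up and towards the robot. 2 rows of 3 cells. Origin: centre of the underside. z: out along the cells; y: along the rows, level; x: across the rows, away from the robot and up. Outside 132 (x) by 316 (y) by 114 mm (z); floor, walls and dividers 4 mm thick, all walls reach the rim (z = 114 mm).
- mouth (a point): Centre of the carton's mouth, at rim height; axes as the carton's. Each cell is 60 (x) by 100 (y) mm inside, 110 mm deep. Cell centres: x = -32 mm (lower row) and +32 mm (upper row), y = -104, 0, 104 mm. Capacitors lean on the -x wall of their cell, parallel to z, mid-way across y within 4 mm (about 28 mm free each side), tops 2 mm above the rim.
- pad_top (a point): Middle of the top of a green pad, 4 mm thick, fixed on the floor of the one empty cell (always in the lower row); within 4 mm of the cell's centre line. Axes as the carton's: z points out along the cell.
- fresh_mid (a point): Centre, half-way up, of the new capacitor: aluminium can with blue sleeve and blue top, in a cell of the upper row. 44 mm diameter, 112 mm tall, 0.17 to 0.34 kg; z runs up its axis. Two small tabs stand 10 mm above its top; grip the can below them.
- dead_mid (a point): Centre, half-way up, of the burnt-out capacitor: grey-brown can with a dark scorched top, upright in the bay of the control box. 44 mm diameter, 112 mm tall, 0.17 to 0.34 kg; z runs up its axis. Two small tabs stand 10 mm above its top.
- spare_a_mid (a point): Centre, half-way up, of a spare capacitor with a white sleeve and top, the size of the new one, standing in a cell of the carton. Leave it there.
- spare_b_mid (a point): Centre, half-way up, of a spare capacitor with a black sleeve and top, the size of the new one, standing in a cell of the carton. Leave it there.
- spare_c_mid (a point): Centre, half-way up, of a spare capacitor with a white sleeve and top, the size of the new one, standing in a cell of the carton. Leave it there.
- spare_d_mid (a point): Centre, half-way up, of a spare capacitor with a black sleeve and top, the size of the new one, standing in a cell of the carton. Leave it there.
- control_box: Open grey sheet-metal control box of an air conditioner, a pan 204 (x) by 116 (y) mm with walls 26 mm high, 4 mm thick, fixed flat on the bench. Origin: centre of its underside; x towards its far end, z up. The near (-x) end is the capacitor bay; the far part holds a circuit board and a black contactor 63 mm high.
- bay (a point): Middle of the floor of the capacitor bay, 4 mm above the bench. The bay is 84 (x) by 108 (y) mm inside; its walls and partition stand 22 mm above its floor. Axes as the control box's.
- spray_mid (a point): Centre of a spray can, red body, 52 mm diameter, 170 mm tall, standing on the bench on the -y side of the control box. Leave it alone.
- transformer_mid (a point): Centre of a small transformer, copper winding and dark core, 62 by 52 by 74 mm, on the bench on the +y side of the control box. Leave it alone.
- pliers_mid (a point): Middle of red-handled pliers, 160 mm long, 64 mm wide, 12 mm high, lying on the bench near the robot's base. Leave them alone.
Not all that is in view belongs to the job. Of the things like the part that bears dead_mid, leave any that is turquoise; of the rest the smaller one is meant.

How it is judged (in metres and radians):
On the way, in this order (a step that is already met when the one before it is completed fails the run):
1. the burnt-out capacitor is down in the empty cell of the carton (x of dead_mid in the frame of pad_top between -0.014 and 0.014 m and y of dead_mid in the frame of pad_top between -0.036 and 0.036 m and z of dead_mid in the frame of pad_top between 0.045 and 0.064 m and angle between the z axis of dead_mid and the z axis of pad_top, either way round below 0.2 rad), for 0.2 s.
2. the new capacitor has been lifted clear of the carton (z of fresh_mid in the frame of carton_base above 0.165 m), for 0.1 s.
At the end, for the whole second after the job is handed in: Burnt one on the pad: centre 45-64 mm above it, within 14 mm (x) and 36 mm (y), axis within 0.2 rad of the cell's. New one on the bay floor: centre 50-62 mm above it, within 24 mm (x) and 36 mm (y), tilt under 0.08 rad. Both at rest; all others within 20 mm of their starts (all of step 1 and x of fresh_mid in the frame of bay between -0.024 and 0.024 m and y of fresh_mid in the frame of bay between -0.036 and 0.036 m and z of fresh_mid in the frame of bay between 0.05 and 0.062 m and angle between fresh_mid's own z axis and vertical below 0.08 rad and linear speed of each of dead, fresh below 0.02 m/s and distance of each of spare_a_mid, spare_b_mid, spare_c_mid, spare_d_mid, spray_mid, transformer_mid, pliers_mid from where it was at the start of the episode below 0.02 m); the robot touches nothing.
It fails at once if a spare capacitor is moved by more than 30 mm (distance of any of spare_a_mid, spare_b_mid, spare_c_mid, spare_d_mid from where it was at the start of the episode above 0.03 m).
It fails at once if the spray can, transformer or pliers are moved by more than 30 mm (distance of any of spray_mid, transformer_mid, pliers_mid from where it was at the start of the episode above 0.03 m).
It fails at once if the burnt-out or the new capacitor is dropped (moves faster than 0.7 m/s while no finger touches it) ((contact force between the fingers and dead below 0.05 N and linear speed of dead above 0.7 m/s) or (contact force between the fingers and fresh below 0.05 N and linear speed of fresh above 0.7 m/s)).
It also fails if it takes over 72 s, if anything falls off the work surface, if the arm or the gripper's body presses on something with over 40 N, if the wrist force passes 120 N, or if a joint passes its speed limit or range.

## Working session

There is one attempt and no reset: what is moved stays moved. The work goes in short steps, Python scripts to look and compute and a tool call to move; the robot and the scene stay as the last step left them, time stands still between calls to the robot, and variables do not carry over. Pictures are saved under pics/ and viewed, at most 13 in all, crops included, and the job is handed in when it is done.

Besides the shell and the picture viewer there is one more tool, called after "Emit:" as a command line: name --argument value ..., lists and objects as JSON in quotes. arm_command: Moves the arm, as the interface text tells. Its arguments: {"type":"object","properties":{"xyz":{"type":"array"},"twist":{"type":"array"},"claw":{"type":"array"},"newtons":{"type":"number"}},"required":["xyz","twist","claw"]}

```bash
mkdir -p pics; cat > h.py <<'E'
import numpy as np, cv2
from scipy.spatial.transform import Rotation as R
from cell import readout, eyes, job
def rot(o): return R.from_euler('xyz',np.asarray(o,float).ravel(),degrees=True).as_matrix() if np.size(o)==3 else np.asarray(o)
def shot(n,f):
    c=eyes.camera(n); cv2.imwrite(f'pics/{f}.png',c['color'][:,:,::-1]); np.save(f'pics/{f}.npy',c,allow_pickle=True); return c
def load(f): return np.load(f'pics/{f}.npy',allow_pickle=True).item()
def ray(c,u,v):
    f=c['color'].shape[0]/2/np.tan(np.radians(c['fovy'])/2)
    d=rot(c['orientation'])@np.array([(u-c['cx'])/f,(v-c['cy'])/f,1]); return np.array(c['xyz']),d/np.linalg.norm(d)
def onz(c,u,v,z):
    o,d=ray(c,u,v); return o+d*(z-o[2])/d[2]
def tri(rs):
    A=sum(np.eye(3)-np.outer(d,d) for o,d in rs); b=sum((np.eye(3)-np.outer(d,d))@o for o,d in rs); return np.linalg.solve(A,b)
def proj(c,p):
    f=c['color'].shape[0]/2/np.tan(np.radians(c['fovy'])/2)
    q=rot(c['orientation']).T@(np.asarray(p)-c['xyz']); return np.array([c['cx']+f*q[0]/q[2],c['cy']+f*q[1]/q[2]])
E
python3 - <<'E'
from h import *
a=shot('scene','s0');b=shot('top','t0');w=shot('wrist','w0')
for c in(a,b,w): print({k:v for k,v in c.items() if k!='color'})
print(readout.state())
E
```

```text
{'fovy': 56.102896546380705, 'cx': 265.69929782587104, 'cy': 192.35932790500647, 'xyz': array([ 0.89733927, -0.549547  ,  0.68469902]), 'orientation': array([-130.0371523 ,    0.71047121,   32.64836428])}
{'fovy': 43.682157359943695, 'cx': 249.72442342232387, 'cy': 198.762234582605, 'xyz': array([0.25486194, 0.01255691, 1.46285643]), 'orientation': array([-1.68038019e+02,  9.88906261e-02, -8.90904763e+01])}
{'fovy': 69.02361609664463, 'cx': 253.79512626016694, 'cy': 189.5829338704143, 'xyz': array([0.17728655, 0.55076841, 0.38376493]), 'orientation': array([1.65435845e+02, 3.35746805e-02, 6.50334324e+01])}
{'time': 0.15, 'q': array([ 5.29924563e+01,  9.10364297e+00,  9.15537173e+01, -1.79102296e-03,
        7.94248691e+01, -1.20344617e+01]), 'qvel': array([ 0.1226404 , -0.19730242, -0.26296841, -0.01826855,  0.13193464,
        0.01042762]), 'effort': array([ 1.04756000e-03, -3.85917699e+01, -3.22433066e+01,  7.01281358e-02,
        3.50819284e-02, -6.06298227e-05]), 'position': array([0.24247586, 0.52086847, 0.23086854]), 'orientation': array([-1.79919211e+02, -1.54233779e-02,  1.55027237e+02]), 'ft_force': array([-0.79775038, -0.41433572,  0.82106753]), 'torque': array([-0.01419631,  0.02107435, -0.03153717]), 'grip_force': 0.0, 'finger_gap': 0.9998074244881244}
```

View pics/s0.png

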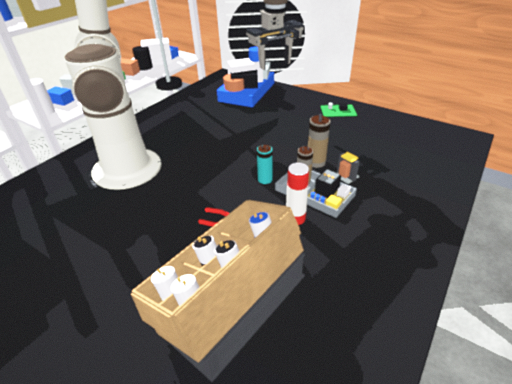

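View pics/t0.png

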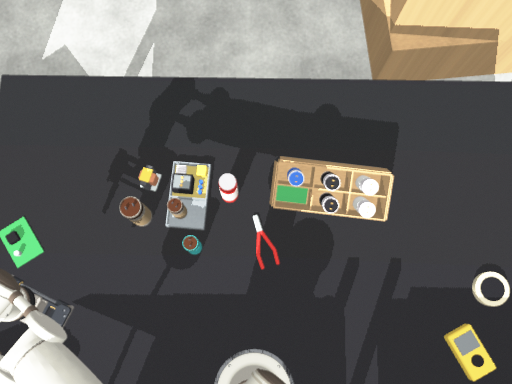

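Candidates for the burnt-out capacitor, in the top view: the large brown can (133,210), the smaller brown can in the bay (177,208) and the turquoise can (192,244). I choose (177,208), since it is the smaller brown one and stands in the bay. The blue capacitor is at (296,177), with the empty green-pad cell at (292,195). A close crop will check the choice.

```bash
python3 - <<'E'
from h import *
t=load('t0')['color'][:,:,::-1]
im=np.zeros((600,800,3),np.uint8)
a=cv2.resize(t[145:260,110:245],None,fx=2.9,fy=2.9,interpolation=cv2.INTER_CUBIC); 
b=cv2.resize(t[150:228,262:402],None,fx=2.9,fy=2.9,interpolation=cv2.INTER_CUBIC)
s=load('s0')['color'][:,:,::-1]; d=cv2.resize(s[100:230,230:370],None,fx=2,fy=2,interpolation=cv2.INTER_CUBIC)
e=cv2.resize(s[190:370,125:310],None,fx=1.4,fy=1.4,interpolation=cv2.INTER_CUBIC)
im[:a.shape[0],:a.shape[1]]=a; im[:b.shape[0],394:394+b.shape[1]]=b[:,:406]
im[338:338+260,:280]=d; im[338:338+252,300:300+259]=e
cv2.imwrite('pics/c0.png',im)
E
```

```text
(no output)
```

View pics/c0.png

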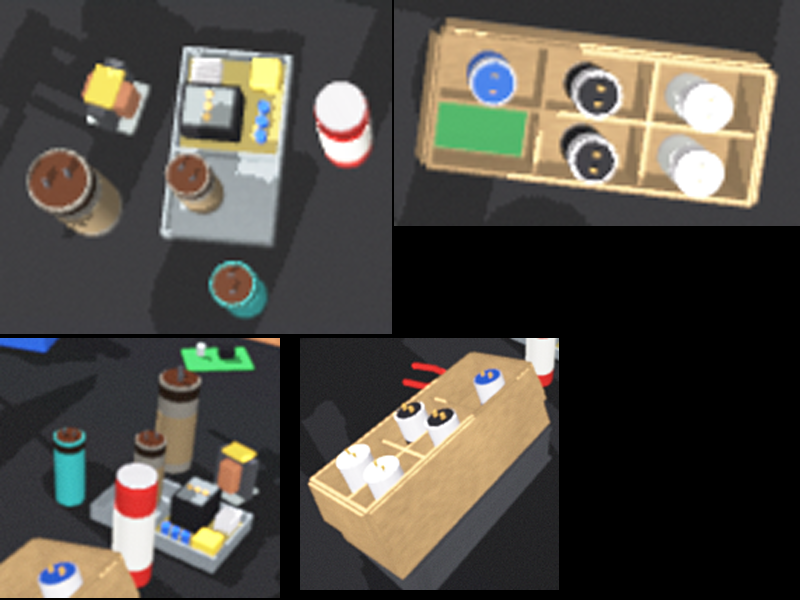

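The crop confirms it: the dead can's top is at about (175,205) in the top image, the blue one at (296,177.6), and the pad cell is in the lower row at the +y end.

```bash
cat >> h.py <<'E'
def cart(psi,t=0.36):
    c,s=np.cos(psi),np.sin(psi)
    return np.array([[c*np.cos(t),-s,-np.sin(t)*c],[s*np.cos(t),c,-np.sin(t)*s],[np.sin(t),0,np.cos(t)]])
E
python3 - <<'E'
from h import *
from scipy.optimize import least_squares
np.set_printoptions(precision=4,suppress=True)
t=load('t0');s=load('s0')
print('dead',onz(t,174.8,205,.116),tri([ray(t,174.8,205),ray(s,230+150/2,100+(438-338)/2)]))
C=[onz(t,u,v,.026) for u,v in[(165.9,226.7),(204.8,228.8),(173.8,161.2),(210.7,162.9)]]
print('box',np.array(C)); m=np.mean(C,0); dx=(C[2]+C[3]-C[0]-C[1])/2
yaw=np.arctan2(dx[1],dx[0]); print(m,np.degrees(yaw),np.linalg.norm(dx),np.linalg.norm(C[0]-C[1]))
T=dict(blue=(295.8,177.6,259.3,218.6),bu=(332,181.4,225,248.6),bl=(330.3,203.8,203.6,243.6),wu=(370.3,186.6,185,284.3),wl=(366.5,210,164.3,275.7))
P={k:tri([ray(t,*v[:2]),ray(s,*v[2:])]) for k,v in T.items()}
for k,p in P.items(): print(k,p,proj(t,p)-T[k][:2],proj(s,p)-T[k][2:])
# model: tops at x=cx-8, z=2 mm above rim in mouth frame
M=dict(blue=(24,104),bu=(24,0),bl=(-40,0),wu=(24,-104),wl=(-40,-104))
def res(q):
    return np.concatenate([np.r_[proj(t,p)-T[k][:2],proj(s,p)-T[k][2:]] for k in M for p in [cart(q[3])@np.array([*M[k],2])/1000+q[:3]]])
r=least_squares(res,[*P['bu'],0]); q=r.x; print('mouth',q[:3],np.degrees(q[3])); print(r.fun.reshape(-1,4))
pad=q[:3]+cart(q[3])@[-.032,.104,-.106]; print('pad',pad,proj(t,pad),'base',q[:3]-cart(q[3])@[0,0,.114])
E
```

```text
dead [0.5185 0.2339 0.116 ] [0.5192 0.2344 0.1149]
box [[0.4688 0.2724 0.026 ]
 [0.4642 0.1543 0.026 ]
 [0.6753 0.2585 0.026 ]
 [0.6715 0.1433 0.026 ]]
[0.5699 0.2071 0.026 ] -3.450952246585683 0.20729949400379954 0.11816964858834236
blue [ 0.5921 -0.109   0.1641] [0.0921 0.1063] [ 0.1858 -0.0408]
bu [ 0.5822 -0.2107  0.164 ] [0.3283 0.3121] [ 0.6532 -0.1471]
bl [ 0.5233 -0.2083  0.1409] [0.2443 0.2139] [ 0.4479 -0.0986]
wu [ 0.571  -0.3144  0.1642] [-0.594  -0.4531] [-1.1945  0.2869]
wl [ 0.5092 -0.3083  0.1379] [-0.4544 -0.3235] [-0.8458  0.1979]
mouth [ 0.5599 -0.2093  0.1529] -5.608685636421563
[[-0.3216  0.3388  0.3012 -0.1044]
 [ 0.5616  0.6198  0.1556  0.2371]
 [-0.7396  0.6952  0.8212 -1.1662]
 [-0.5097 -0.4832 -1.1525  0.9234]
 [ 0.0139 -1.3936 -0.4333  0.1589]]
pad [ 0.5774 -0.1065  0.0424] [291.3892 192.4197] base [ 0.5998 -0.2132  0.0462]
```

```bash
python3 - <<'E'
from h import *
np.set_printoptions(precision=4,suppress=True)
t=load('t0');s=load('s0')
print('spray',tri([ray(t,228,179.5),ray(s,230+136/2,100+(476-338)/2)]))
print('big',tri([ray(t,110+62/2.9,145+178/2.9),ray(s,230+180/2,100+(378-338)/2)]))
print('transf',onz(t,149,177,.074))
w=load('w0');st=readout.state();Rt=rot(st['orientation'])
print('cam in tool',Rt.T@(np.array(w['xyz'])-st['position']));print(Rt.T@rot(w['orientation']));print(Rt)
E
```

```text
spray [0.5812 0.0794 0.1694]
big [0.5062 0.3492 0.1531]
transf [0.6109 0.3222 0.074 ]
cam in tool [ 0.0718 -0.0006 -0.1529]
[[ 0.0001 -0.9678 -0.2517]
 [ 1.     -0.0001  0.0008]
 [-0.0008 -0.2517  0.9678]]
[[-0.9065  0.4222 -0.0008]
 [ 0.4222  0.9065 -0.0012]
 [ 0.0003 -0.0014 -1.    ]]
```

Emit:
arm_command --xyz '[[0,0,-3],[0,0,-3],[0,0,-3],[0,0,-3],[0,0,-3],[0,0,-3],[0,0,-3],[0,0,-3],[0,0,-3],[0,0,-3]]' --twist '[[0,0,6.85],[0,0,6.85],[0,0,6.85],[0,0,6.85],[0,0,6.85],[0,0,6.85],[0,0,6.85],[0,0,6.85],[0,0,6.85],[0,0,6.85]]' --claw '[91,91,91,91,91,91,91,91,91,91]'

```text
time: 0.98
position: [0.2426, 0.521, 0.2613]
orientation: [-180.0, 0.0, 86.2]
ft_force: [0.1, 0.1, -0.6]
finger_gap: 0.991
grip_force: 0.0
```

Emit:
arm_command --xyz '[[-27,29.2,0],[-27,29.2,0],[-27,29.2,0],[-27,29.2,0],[-27,29.2,0],[-27,29.2,0],[-27,29.2,0],[-27,29.2,0],[-27,29.2,0],[-27,29.2,0]]' --twist '[[0,0,0],[0,0,0],[0,0,0],[0,0,0],[0,0,0],[0,0,0],[0,0,0],[0,0,0],[0,0,0],[0,0,0]]' --claw '[91,91,91,91,91,91,91,91,91,91]'

```text
time: 1.82
position: [0.5187, 0.2323, 0.2613]
orientation: [-180.0, 0.0, 86.5]
ft_force: [-0.0, 0.6, -0.4]
finger_gap: 0.989
grip_force: 0.0
```

Emit:
arm_command --xyz '[[0,0,0],[0,0,0]]' --twist '[[0,0,0],[0,0,0]]' --claw '[91,91]'

```text
time: 1.98
position: [0.5186, 0.2325, 0.261]
orientation: [-179.9, 0.0, 86.3]
ft_force: [-0.5, 0.2, -0.8]
finger_gap: 0.99
grip_force: 0.0
```

```bash
python3 - <<'E'
from h import *
w=shot('wrist','w1'); print(proj(w,[.5188,.234,.116]),proj(w,[.514,.2105,.004]))
E
```

```text
[255.05712974 182.29469042] [252.4975511  180.94593686]
```

View pics/w1.png

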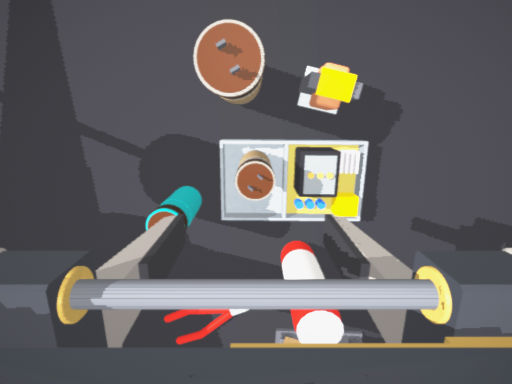

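The image shows the dead can's top at (255.5,181), where I predicted it. The bay rim spans (220,139) to (287,219). I descend and grip.

Emit:
arm_command --xyz '[[1.5,0,17],[0,0,17],[0,0,17],[0,0,17],[0,0,17],[0,0,17],[0,0,17],[0,0,17],[0,0,17],[0,0,14]]' --twist '[[0,0,0],[0,0,0],[0,0,0],[0,0,0],[0,0,0],[0,0,0],[0,0,0],[0,0,0],[0,0,0],[0,0,0]]' --claw '[91,91,91,91,91,91,91,91,91,91]'

```text
time: 2.87
position: [0.5161, 0.2371, 0.0933]
orientation: [-179.9, 0.0, 86.7]
ft_force: [-0.0, 0.5, -0.3]
finger_gap: 0.993
grip_force: 0.0
```

Emit:
arm_command --xyz '[[0,0,0],[0,0,0],[0,0,0],[0,0,0],[0,0,0],[0,0,0],[0,0,0],[0,0,0]]' --twist '[[0,0,0],[0,0,0],[0,0,0],[0,0,0],[0,0,0],[0,0,0],[0,0,0],[0,0,0]]' --claw '[70,55,45,36,36,36,36,36]' --newtons 30

```text
time: 3.53
position: [0.5184, 0.2356, 0.0951]
orientation: [179.9, -0.0, 86.5]
ft_force: [0.5, 0.1, 1.1]
finger_gap: 0.473
grip_force: 30.0
```

```bash
python3 - <<'E'
from h import *
np.set_printoptions(precision=4,suppress=True)
w=load('w1')
C=np.array([onz(w,u,v,.026) for u,v in[(220,139.5),(220,219.5),(367,139.5),(366,219)]]);print(C,C.mean(0));dx=(C[2]+C[3]-C[0]-C[1])/2;print(np.degrees(np.arctan2(dx[1],dx[0])),np.linalg.norm(dx))
print(onz(w,255.5,181,.116))
print(readout.state()['grip_force'],readout.state()['position'])
E
```

```text
[[0.4737 0.2764 0.026 ]
 [0.4627 0.1603 0.026 ]
 [0.675  0.2635 0.026 ]
 [0.6778 0.1473 0.026 ]] [0.5723 0.2119 0.026 ]
-3.5692013959192117 0.20854221218804012
[0.5194 0.2354 0.116 ]
29.95178997516632 [0.5184 0.2356 0.0951]
```

Gripped: the opening is about 43.5 mm at 30 N. I lift it, turn to the carton and look.

Emit:
arm_command --xyz '[[0,0,-24],[0,0,-24],[0,0,-24],[0,0,-24],[0,0,-24],[0,0,-24],[0,0,-24],[0,0,-24],[0,0,-24],[0,0,-24]]' --twist '[[0,0,0],[0,0,0],[0,0,0],[0,0,0],[0,0,6.6],[0,0,6.6],[0,0,6.6],[0,0,6.6],[0,0,6.6],[0,0,6.6]]' --claw '[36,36,36,36,36,36,36,36,36,36]' --newtons 35

```text
time: 4.37
position: [0.5174, 0.2354, 0.3349]
orientation: [-179.9, 0.1, 46.6]
ft_force: [0.2, -0.0, -2.6]
finger_gap: 0.475
grip_force: 34.9
```

Emit:
arm_command --xyz '[[0,0,0],[0,0,0],[0,0,0],[0,0,0],[0,0,0],[0,0,0],[0,0,0],[0,0,0],[0,0,0]]' --twist '[[0,0,6.6],[0,0,6.6],[0,0,6.6],[0,0,6.6],[0,0,6.6],[0,0,6.6],[0,0,6.6],[0,0,6.3],[0,0,0]]' --claw '[36,36,36,36,36,36,36,36,36]'

```text
time: 5.12
position: [0.5176, 0.2354, 0.3337]
orientation: [180.0, 0.1, -5.7]
ft_force: [-0.3, 0.2, -1.9]
finger_gap: 0.475
grip_force: 34.9
```

Emit:
arm_command --xyz '[[-4,40,0],[-4,40,0],[-4,40,0],[-4,40,0],[-4,40,0],[-4,40,0],[-4,40,0],[-4,40,0],[-4,40,0],[-4,40,0]]' --twist '[[0,0,0],[0,0,0],[0,0,0],[0,0,0],[0,0,0],[0,0,0],[0,0,0],[0,0,0],[0,0,0],[0,0,0]]' --claw '[36,36,36,36,36,36,36,36,36,36]'

```text
time: 5.95
position: [0.4383, -0.1603, 0.3344]
orientation: [-180.0, 0.0, -5.4]
ft_force: [0.8, 0.8, -2.2]
finger_gap: 0.471
grip_force: 35.0
```

Emit:
arm_command --xyz '[[0,0,0],[0,0,0],[0,0,0]]' --twist '[[0,0,0],[0,0,0],[0,0,0]]' --claw '[36,36,36]'

```text
time: 6.2
position: [0.4392, -0.1584, 0.3343]
orientation: [-179.9, 0.0, -5.5]
ft_force: [0.9, 0.3, -3.3]
finger_gap: 0.477
grip_force: 35.0
```

```bash
python3 - <<'E'
from h import *
w=shot('wrist','w2'); cv2.imwrite('pics/w2b.png',cv2.resize(w['color'][:,:,::-1],(800,600),interpolation=cv2.INTER_CUBIC))
print(proj(w,[.5921,-.109,.1641]),proj(w,[.5774,-.1065,.0424]))
E
```

```text
[193.38193309  40.14689438] [210.48402116  73.18475252]
```

View pics/w2b.png

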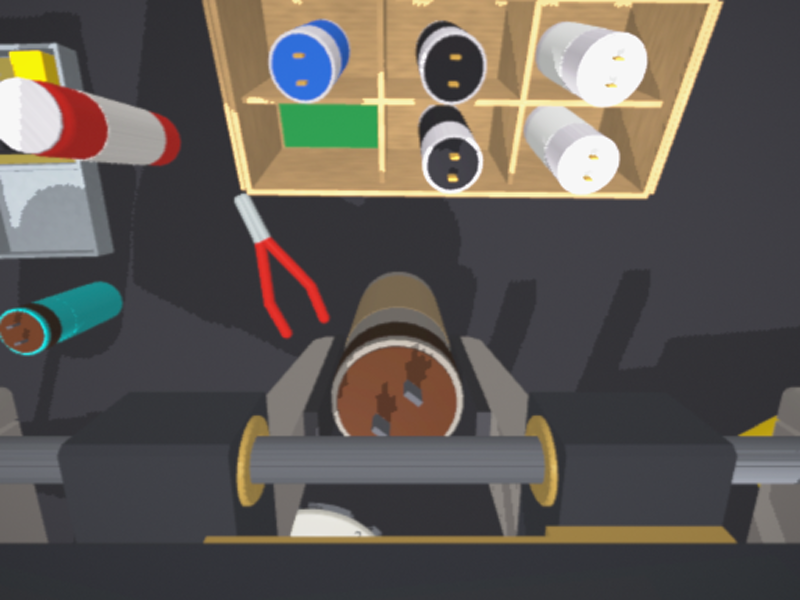

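The picture shows the carton with its lower rim running from (248,194) to (651,196), the divider crossings at (380,101) and (513,102), the pad at about (330,126), and the blue top at (303,68). I fit the carton pose to these points.

```bash
python3 - <<'E'
from h import *
from scipy.optimize import least_squares
np.set_printoptions(precision=4,suppress=True)
w=load('w2');t=load('t0');s=load('s0')
F=[((-66,158,0),(247,194)),((-66,-158,0),(652,197)),((0,52,0),(380,101)),((0,-52,0),(513,102)),((24,104,2),(303,68)),((24,0,2),(452,68)),((24,-104,2),(605,68)),((-40,0,2),(452,161)),((-40,-104,2),(586,163))]
def res(q): return np.concatenate([proj(w,cart(q[3])@np.array(m)/1000+q[:3])-np.array(p)/1.5625 for m,p in F])
T=dict(blue=(295.8,177.6,259.3,218.6),bu=(332,181.4,225,248.6),bl=(330.3,203.8,203.6,243.6),wu=(370.3,186.6,185,284.3),wl=(366.5,210,164.3,275.7))
M=dict(blue=(24,104),bu=(24,0),bl=(-40,0),wu=(24,-104),wl=(-40,-104))
def res2(q):
    return np.concatenate([np.r_[proj(t,p)-T[k][:2],proj(s,p)-T[k][2:]] for k in M for p in [cart(q[3])@np.array([*M[k],2])/1000+q[:3]]])
q=least_squares(res,[.56,-.21,.153,-.1]).x;print(q[:3],np.degrees(q[3]));print(res(q).reshape(-1,2))
q=least_squares(lambda q:np.r_[res(q),2*res2(q)],q).x;print(q[:3],np.degrees(q[3]));print(res(q).reshape(-1,2))
C=cart(q[3])
pad=q[:3]+C@[-.032,.104,-.106];print('pad',pad,proj(w,pad)*1.5625)
# pad mask in w2
im=w['color'].astype(int);m=((im[...,1]>im[...,0]+50)&(im[...,1]>im[...,2]+40));m[:, :150]=0
v,u=np.nonzero(m);print('green',u.min()*1.5625,u.max()*1.5625,v.min()*1.5625,v.max()*1.5625)
for x,y in[(-52,54),(-52,144),(-12,54),(-12,144)]: print(proj(w,q[:3]+C@np.array([x,y+0,-106])/1000)*1.5625)
np.save('q.npy',q)
E
```

```text
[ 0.558  -0.2085  0.1529] -5.42761585249086
[[ 0.3135 -0.2725]
 [-5.3214 -2.4888]
 [-1.2167  2.4869]
 [ 7.3231  1.7031]
 [-1.8293 -0.2343]
 [ 1.3121 -0.4009]
 [ 2.0194 -0.5677]
 [-2.6818  0.4505]
 [-0.7658 -0.9434]]
[ 0.5588 -0.2088  0.1519] -5.4696110840153676
[[ 0.6188 -1.0291]
 [-5.5492 -3.0553]
 [-1.0201  1.8401]
 [ 7.2988  1.1301]
 [-1.4885 -0.8965]
 [ 1.415  -0.9838]
 [ 1.8711 -1.0713]
 [-2.6184 -0.1999]
 [-0.9011 -1.5269]]
pad [ 0.576  -0.106   0.0414] [328.6566 116.1018]
green 279.6875 376.5625 104.6875 146.875
[381.5089 137.6093]
[289.7086 137.6665]
[380.6126  93.2964]
[283.5989  93.3729]
```

Emit:
arm_command --xyz '[[0,0,0],[0,0,0],[0,0,0],[0,0,0],[0,0,0],[0,0,0]]' --twist '[[0,5.15,0],[0,5.15,0],[0,5.15,0],[0,5.15,0],[0,0,0],[0,0,0]]' --claw '[36,36,36,36,36,36]'

```text
time: 6.75
position: [0.4387, -0.1575, 0.3343]
orientation: [180.0, -20.5, -5.5]
ft_force: [-0.7, 0.8, -2.4]
finger_gap: 0.473
grip_force: 35.0
```

```bash
cat >> h.py <<'E'
def go(target,Rd=None):
    st=readout.state();Rt=rot(st['orientation']); d=Rt.T@(np.array(target)-st['position'])*1000
    print('tool shift mm',d.round(1), 'pos',st['position'].round(4),st['orientation'].round(2),'f',st['ft_force'].round(1),'gap',round(st['finger_gap']*92,1),'t',st['time'])
    if Rd is not None: print('twist',np.degrees(R.from_matrix(Rt.T@Rd).as_rotvec()).round(2))
def frame():
    q=np.load('q.npy');C=cart(q[3]);return q[:3],C,C@np.diag([1,-1,-1])
E
python3 - <<'E'
from h import *
p,C,Rd=frame(); go(p+C@[-.036,.104,.125],Rd); go(p+C@[-.036,.104,-.015],Rd)
E
```

```text
tool shift mm [ 16.4 -64.4  89.4] pos [ 0.4387 -0.1575  0.3343] [179.99 -20.48  -5.49] f [-0.7  0.8 -2.4] gap 43.5 t 6.75
twist [ 0.01  0.15 -0.02]
tool shift mm [ 16.7 -64.5 229.4] pos [ 0.4387 -0.1575  0.3343] [179.99 -20.48  -5.49] f [-0.7  0.8 -2.4] gap 43.5 t 6.75
twist [ 0.01  0.15 -0.02]
```

Emit:
arm_command --xyz '[[3.3,-13,0],[3.3,-13,0],[3.3,-13,0],[3.3,-13,0],[3.3,-12.5,0],[0,0,18],[0,0,18],[0,0,18],[0,0,18],[0,0,17]]' --twist '[[0,0,0],[0,0,0],[0,0,0],[0,0,0],[0,0,0],[0,0,0],[0,0,0],[0,0,0],[0,0,0],[0,0,0]]' --claw '[36,36,36,36,36,36,36,36,36,36]'

```text
time: 7.58
position: [0.4932, -0.0981, 0.2564]
orientation: [180.0, -20.5, -5.4]
ft_force: [0.3, 0.3, -2.4]
finger_gap: 0.473
grip_force: 35.0
```

Emit:
arm_command --xyz '[[0,0,0],[0,0,0],[0,0,0]]' --twist '[[0,0,0],[0,0,0],[0,0,0]]' --claw '[36,36,36]'

```text
time: 7.83
position: [0.4929, -0.0988, 0.2584]
orientation: [180.0, -20.6, -5.5]
ft_force: [-0.6, 0.8, -2.5]
finger_gap: 0.477
grip_force: 35.0
```

```bash
python3 - <<'E'
from h import *
p,C,Rd=frame(); go(p+C@[-.036,.104,-.015],Rd)
w=shot('wrist','w3');s=shot('scene','s3');t=shot('top','t3')
f=lambda a,k:cv2.resize(a[:,:,::-1],None,fx=k,fy=k,interpolation=cv2.INTER_CUBIC)
im=np.zeros((600,800,3),np.uint8)
im[:300,:400]=f(w['color'],400/512)[:300]; a=f(s['color'][150:300,150:350],2);im[:300,400:800]=a
b=f(t['color'][130:230,240:400],3);im[300:600,:480]=b
cv2.imwrite('pics/c3.png',im)
E
```

```text
tool shift mm [ -2.3  -0.9 141.4] pos [ 0.4929 -0.0988  0.2584] [179.96 -20.62  -5.48] f [-0.6  0.8 -2.5] gap 43.9 t 7.8333
twist [ 0.04  0.   -0.01]
```

View pics/c3.png

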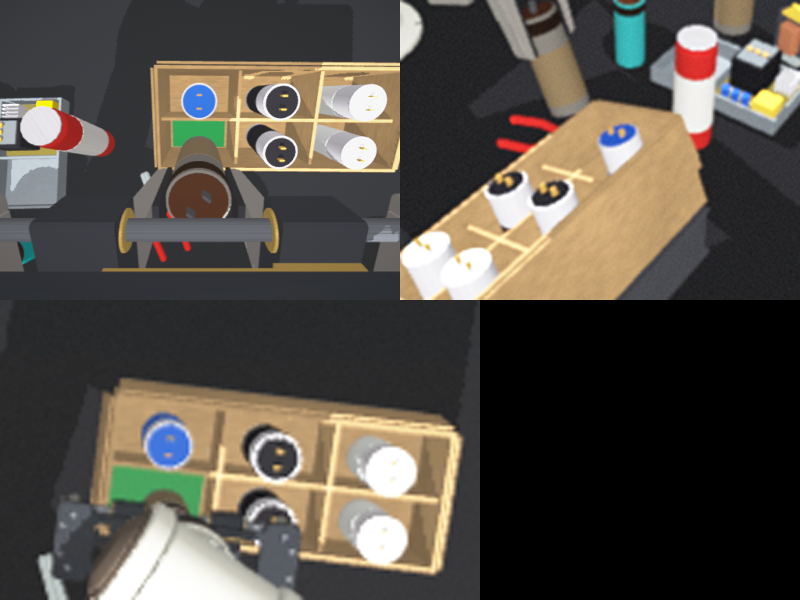

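The can lines up with the pad cell: cell walls at u = 158 and 236, can and blue top at u ≈ 198–199. I insert along the cell.

Emit:
arm_command --xyz '[[-1,-0.5,12],[0,0,14],[0,0,14],[0,0,14],[0,0,14],[0,0,14],[0,0,14],[0,0,14],[0,0,0],[0,0,0]]' --twist '[[0,0,0],[0,0,0],[0,0,0],[0,0,0],[0,0,0],[0,0,0],[0,0,0],[0,0,0],[0,0,0],[0,0,0]]' --claw '[36,36,36,36,36,36,36,36,36,36]'

```text
time: 8.82
position: [0.5297, -0.1022, 0.154]
orientation: [-180.0, -20.6, -5.6]
ft_force: [0.3, 0.4, -1.8]
finger_gap: 0.473
grip_force: 35.0
```

```bash
python3 - <<'E'
from h import *
p,C,Rd=frame(); go(p+C@[-.036,.104,-.015],Rd)
E
```

```text
tool shift mm [-0.1 -0.7 30.7] pos [ 0.5297 -0.1022  0.154 ] [-179.99  -20.56   -5.57] f [ 0.3  0.4 -1.8] gap 43.5 t 8.8167
twist [ 0.02  0.06 -0.1 ]
```

Emit:
arm_command --xyz '[[0,0,6],[0,0,6],[0,0,6],[0,0,5],[0,0,2],[0,0,0],[0,0,0]]' --twist '[[0,0,0],[0,0,0],[0,0,0],[0,0,0],[0,0,0],[0,0,0],[0,0,0]]' --claw '[36,36,36,36,36,36,36]'

```text
time: 9.4
position: [0.5386, -0.103, 0.1303]
orientation: [-180.0, -20.6, -5.6]
ft_force: [-0.6, -0.2, -3.2]
finger_gap: 0.478
grip_force: 35.0
```

Emit:
arm_command --xyz '[[0,0,1.5],[0,0,0.5],[0,0,0]]' --twist '[[0,0,0],[0,0,0],[0,0,0]]' --claw '[36,36,36]'

```text
time: 9.65
position: [0.5395, -0.1033, 0.1299]
orientation: [180.0, -20.6, -5.5]
ft_force: [-8.6, 2.3, 8.7]
finger_gap: 0.473
grip_force: 35.0
```

Emit:
arm_command --xyz '[[0,0,1.5],[0,0,0.5],[0,0,0]]' --twist '[[0,0,0],[0,0,0],[0,0,0]]' --claw '[36,36,36]'

```text
time: 9.9
position: [0.5407, -0.1037, 0.1302]
orientation: [179.9, -20.7, -5.5]
ft_force: [-18.5, 2.4, 24.3]
finger_gap: 0.472
grip_force: 35.0
```

```bash
python3 - <<'E'
from h import *
p,C,Rd=frame(); go(p+C@[-.036,.104,-.015],Rd)
E
```

```text
tool shift mm [-2.2 -1.2  4.5] pos [ 0.5407 -0.1037  0.1302] [179.91 -20.69  -5.45] f [-18.5   2.4  24.3] gap 43.4 t 9.9
twist [ 0.09 -0.06  0.02]
```

Emit:
arm_command --xyz '[[0,0,-1.5],[0,0,-0.5],[0,0,0],[0,0,0]]' --twist '[[0,0,0],[0,0,0],[0,0,0],[0,0,0]]' --claw '[36,36,36,36]' --newtons 12

```text
time: 10.23
position: [0.5401, -0.1036, 0.1298]
orientation: [179.9, -20.7, -5.5]
ft_force: [-4.0, 0.2, 7.5]
finger_gap: 0.48
grip_force: 12.0
```

Emit:
arm_command --xyz '[[0,0,0],[0,0,0],[0,0,0],[0,0,0],[0,0,0],[0,0,0],[0,0,0],[0,0,0]]' --twist '[[0,0,0],[0,0,0],[0,0,0],[0,0,0],[0,0,0],[0,0,0],[0,0,0],[0,0,0]]' --claw '[43,44,45,47,50,53,53,53]'

```text
time: 10.9
position: [0.5392, -0.1031, 0.1284]
orientation: [-180.0, -20.6, -5.6]
ft_force: [-1.0, 0.7, 0.3]
finger_gap: 0.574
grip_force: 0.0
```

```bash
python3 - <<'E'
from h import *
p,C,Rd=frame(); go(p+C@[-.036,.104,-.015],Rd)
w=shot('wrist','w4');s=shot('scene','s4')
f=lambda a,k:cv2.resize(a[:,:,::-1],None,fx=k,fy=k,interpolation=cv2.INTER_CUBIC)
im=np.zeros((384,800,3),np.uint8)
im[:,:500]=f(w['color'],1)[:,:500]; im[:300,500:800]=f(s['color'][150:300,200:350],2)
cv2.imwrite('pics/c4.png',im)
E
```

```text
tool shift mm [-0.1 -0.7  3.4] pos [ 0.5392 -0.1031  0.1284] [-180.    -20.59   -5.57] f [-1.   0.7  0.3] gap 52.8 t 10.9
twist [ 0.03  0.03 -0.09]
```

View pics/c4.png

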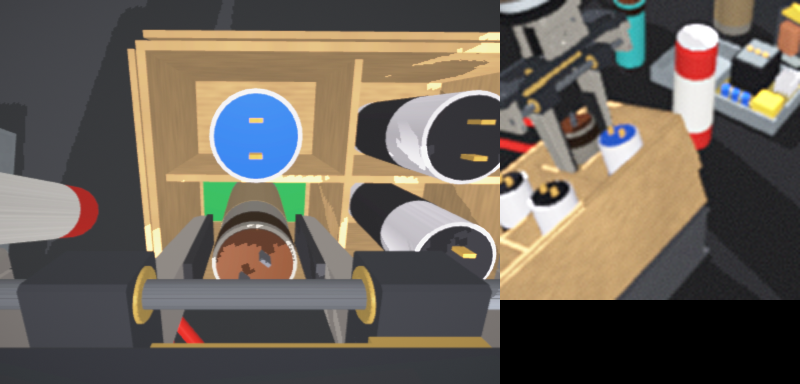

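The dead can sits down in the cell over the pad. The blue top's centre is at (256,135). I retract and measure the blue one.

Emit:
arm_command --xyz '[[0,0,-6],[0,0,-12],[0,0,-16],[0,0,-16],[0,0,-16],[0,0,-14],[0,0,0],[0,0,0]]' --twist '[[0,0,0],[0,0,0],[0,0,0],[0,0,0],[0,0,0],[0,0,0],[0,0,0],[0,0,0]]' --claw '[53,53,53,53,53,53,53,53]'

```text
time: 11.67
position: [0.5116, -0.1007, 0.2044]
orientation: [179.9, -20.7, -5.6]
ft_force: [0.5, 1.1, 0.1]
finger_gap: 0.578
grip_force: 0.0
```

```bash
python3 - <<'E'
from h import *
np.set_printoptions(precision=4,suppress=True)
p,C,Rd=frame()
def top(c,u,v,z):
    o,d=ray(c,u,v); n=C[:,2]; x=o+d*(((p+n*z-o)@n)/(d@n)); return C.T@(x-p)*1000
for z in(.002,.006): print('blue from w4',top(load('w4'),256,135,z))
w=shot('wrist','w5')
im=w['color'].astype(int);m=((im[...,2]>im[...,0]+60)&(im[...,2]>im[...,1]+30)).astype(np.uint8)
n,l,st,ce=cv2.connectedComponentsWithStats(m);i=1+np.argmax(st[1:,4]);print(st[i],ce[i])
for z in(.002,.006): print('blue w5',top(w,*ce[i],z))
cv2.imwrite('pics/w5b.png',w['color'][:,:,::-1])
go(p+C@[.024,.104,-.017],Rd)
E
```

```text
blue from w4 [ 24.5296 102.1824   2.    ]
blue from w4 [ 24.7665 102.2132   6.    ]
[ 228  104   53   54 2179] [254.4296 130.385 ]
blue w5 [ 24.2312 102.498    2.    ]
blue w5 [ 24.3956 102.5108   6.    ]
tool shift mm [60.  -0.8 85.3] pos [ 0.5111 -0.1004  0.2032] [179.99 -20.61  -5.57] f [-0.1  1.3 -0.8] gap 52.8 t 11.7167
twist [ 0.04  0.02 -0.1 ]
```

View pics/w5b.png

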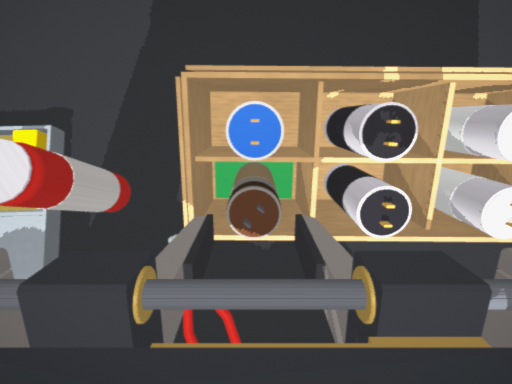

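The dead can is seated in the pad cell, and the blue top at (254,130) gives carton x = 24.3, y = 102.4 mm. I reach in.

Emit:
arm_command --xyz '[[12,0.8,0],[12,0,0],[12,0,0],[12,0,0],[12,0,0],[0,0,12],[0,0,12],[0,0,6],[0,0,0],[0,0,0]]' --twist '[[0,0,0],[0,0,0],[0,0,0],[0,0,0],[0,0,0],[0,0,0],[0,0,0],[0,0,0],[0,0,0],[0,0,0]]' --claw '[54,54,54,54,54,54,54,54,54,54]'

```text
time: 12.55
position: [0.5764, -0.1072, 0.1945]
orientation: [-179.9, -20.4, -5.6]
ft_force: [-0.3, -0.6, -0.1]
finger_gap: 0.586
grip_force: 0.0
```

```bash
python3 - <<'E'
from h import *
p,C,Rd=frame();go(p+C@[.0243,.1024,-.017],Rd)
E
```

```text
tool shift mm [ 2.1  0.4 54.1] pos [ 0.5764 -0.1072  0.1945] [-179.93  -20.43   -5.59] f [-0.3 -0.6 -0.1] gap 53.9 t 12.55
twist [-0.03  0.2  -0.12]
```

Emit:
arm_command --xyz '[[1,0.4,6],[0,0,6],[0,0,6],[0,0,6],[0,0,6],[0,0,6],[0,0,6],[0,0,6],[0,0,5],[0,0,0]]' --twist '[[0,0,0],[0,0,0],[0,0,0],[0,0,0],[0,0,0],[0,0,0],[0,0,0],[0,0,0],[0,0,0],[0,0,0]]' --claw '[54,54,54,54,54,54,54,54,54,54]'

```text
time: 13.38
position: [0.5966, -0.1097, 0.1457]
orientation: [-180.0, -20.5, -5.6]
ft_force: [-0.2, 0.9, 0.1]
finger_gap: 0.587
grip_force: 0.0
```

Emit:
arm_command --xyz '[[0,0,0],[0,0,0],[0,0,0],[0,0,0],[0,0,0],[0,0,0],[0,0,0]]' --twist '[[0,0,0],[0,0,0],[0,0,0],[0,0,0],[0,0,0],[0,0,0],[0,0,0]]' --claw '[50,47,44,40,36,36,36]' --newtons 35

```text
time: 13.97
position: [0.5972, -0.11, 0.1476]
orientation: [180.0, -20.6, -5.6]
ft_force: [-1.1, 0.3, 3.0]
finger_gap: 0.476
grip_force: 35.0
```

```bash
python3 - <<'E'
from h import *
p,C,Rd=frame();go(p+C@[.0243,.1024,-.017],Rd)
E
```

```text
tool shift mm [-1.2 -0.4  2.8] pos [ 0.5972 -0.11    0.1476] [179.99 -20.64  -5.56] f [-1.1  0.3  3. ] gap 43.8 t 13.9667
twist [ 0.04 -0.02 -0.09]
```

Gripped. I lift out along the cell, level the tool, and turn it.

Emit:
arm_command --xyz '[[0,0,-6],[0,0,-12],[0,0,-19],[0,0,-19],[0,0,-19],[0,0,-19],[0,0,-19],[0,0,-19],[0,0,-19],[0,0,-19]]' --twist '[[0,0,0],[0,0,0],[0,0,0],[0,0,0],[0,0,0],[0,0,0],[0,0,0],[0,0,0],[0,0,0],[0,0,0]]' --claw '[36,36,36,36,36,36,36,36,36,36]' --newtons 40

```text
time: 14.8
position: [0.5363, -0.1038, 0.3061]
orientation: [-180.0, -20.5, -5.6]
ft_force: [-0.0, -1.0, -2.9]
finger_gap: 0.474
grip_force: 40.0
```

Emit:
arm_command --xyz '[[0,0,-10],[0,0,-5],[0,0,0],[0,0,0],[0,0,0],[0,0,0],[0,0,0]]' --twist '[[0,0,0],[0,-5.15,0],[0,-5.15,0],[0,-5.15,0],[0,-5.15,0],[0,0,0],[0,0,0]]' --claw '[36,36,36,36,36,36,36]'

```text
time: 15.38
position: [0.5325, -0.1035, 0.3187]
orientation: [-179.9, 0.1, -5.5]
ft_force: [-0.3, -0.1, -2.0]
finger_gap: 0.475
grip_force: 40.0
```

```bash
python3 - <<'E'
from h import *
p,C,Rd=frame();go([.515,.213,.33])
w=shot('wrist','w6');cv2.imwrite('pics/w6b.png',w['color'][:,:,::-1])
E
```

```text
tool shift mm [ -48.  -313.3  -11. ] pos [ 0.5325 -0.1035  0.3187] [-1.7994e+02  6.0000e-02 -5.5300e+00] f [-0.3 -0.1 -2. ] gap 43.7 t 15.3833
```

View pics/w6b.png

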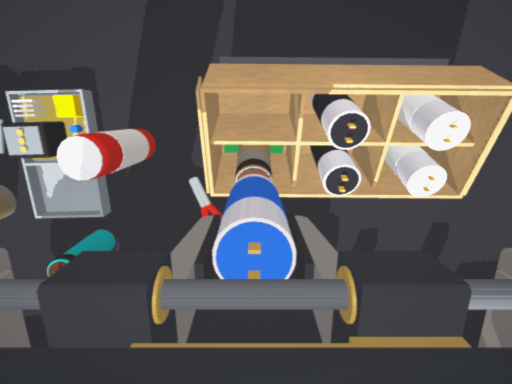

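The blue capacitor is held clear and straight, and the others are undisturbed. I move to above the bay.

Emit:
arm_command --xyz '[[-6,-39,-1.5],[-6,-39,-1.5],[-6,-39,-1.5],[-6,-39,-1.5],[-6,-39,-1.5],[-6,-39,-1.5],[-6,-39,-1.5],[-6,-39,-1.5],[0,0,0]]' --twist '[[0,0,0],[0,0,0],[0,0,0],[0,0,0],[0,0,0],[0,0,0],[0,0,0],[0,0,0],[0,0,-6]]' --claw '[36,36,36,36,36,36,36,36,36]'

```text
time: 16.18
position: [0.5126, 0.2177, 0.3331]
orientation: [-179.7, -0.1, 0.8]
ft_force: [-0.6, 0.3, -2.5]
finger_gap: 0.474
grip_force: 40.0
```

Emit:
arm_command --xyz '[[0,0,0],[0,0,0],[0,0,0],[0,0,0],[0,0,0],[0,0,0],[0,0,0],[0,0,0],[0,0,0],[0,0,0]]' --twist '[[0,0,-6.6],[0,0,-6.6],[0,0,-6.6],[0,0,-6.6],[0,0,-6.6],[0,0,-6.6],[0,0,-6.6],[0,0,-6.6],[0,0,-6.6],[0,0,-6.6]]' --claw '[36,36,36,36,36,36,36,36,36,36]'

```text
time: 17.02
position: [0.514, 0.2112, 0.3327]
orientation: [179.9, -0.1, 66.7]
ft_force: [-0.6, -0.7, -2.1]
finger_gap: 0.471
grip_force: 40.0
```

Emit:
arm_command --xyz '[[0,0,0],[0,0,0],[0,0,0],[0,0,0],[0,0,0]]' --twist '[[0,0,-6.6],[0,0,-6.6],[0,0,-6.6],[0,0,0],[0,0,0]]' --claw '[36,36,36,36,36]'

```text
time: 17.43
position: [0.5142, 0.2113, 0.3327]
orientation: [179.9, -0.0, 86.0]
ft_force: [0.5, -0.2, -1.7]
finger_gap: 0.472
grip_force: 40.0
```

```bash
python3 - <<'E'
from h import *
go([.515,.213,.098])
w=shot('wrist','w7');t=shot('top','t7');s=shot('scene','s7')
f=lambda a,k:cv2.resize(a[:,:,::-1],None,fx=k,fy=k,interpolation=cv2.INTER_CUBIC)
im=np.zeros((600,800,3),np.uint8)
im[:384,:400]=f(w['color'],1)[:,50:450]; im[:300,400:800]=f(s['color'][70:220,210:410],2);im[300:600,400:700]=f(t['color'][140:240,120:220],3)
cv2.imwrite('pics/c7.png',im)
E
```

```text
tool shift mm [  1.6   0.4 234.7] pos [0.5142 0.2113 0.3327] [ 1.7991e+02 -4.0000e-02  8.6030e+01] f [ 0.5 -0.2 -1.7] gap 43.5 t 17.4333
```

View pics/c7.png

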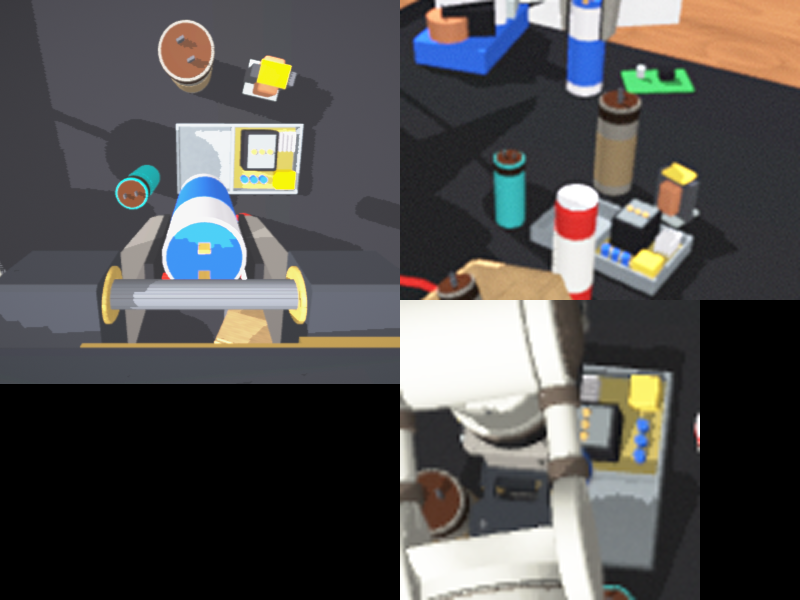

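The held can is over the bay, which is empty. The bay rim spans (177,124) to (235,193) in the left panel. I lower it.

Emit:
arm_command --xyz '[[1.5,0.5,20],[0,0,24],[0,0,24],[0,0,24],[0,0,24],[0,0,24],[0,0,24],[0,0,20],[0,0,16],[0,0,12]]' --twist '[[0,0,0],[0,0,0],[0,0,0],[0,0,0],[0,0,0],[0,0,0],[0,0,0],[0,0,0],[0,0,0],[0,0,0]]' --claw '[36,36,36,36,36,36,36,36,36,36]'

```text
time: 18.42
position: [0.5144, 0.2128, 0.1185]
orientation: [-179.9, 0.0, 86.1]
ft_force: [0.5, 0.8, -1.9]
finger_gap: 0.473
grip_force: 40.0
```

Emit:
arm_command --xyz '[[0,0,6],[0,0,3],[0,0,2],[0,0,1],[0,0,0],[0,0,0]]' --twist '[[0,0,0],[0,0,0],[0,0,0],[0,0,0],[0,0,0],[0,0,0]]' --claw '[36,36,36,36,36,36]'

```text
time: 18.92
position: [0.5159, 0.2131, 0.1092]
orientation: [179.9, -0.0, 86.2]
ft_force: [-0.8, 0.3, -2.7]
finger_gap: 0.477
grip_force: 40.0
```

```bash
python3 - <<'E'
from h import *
go([.515,.213,.098])
E
```

```text
tool shift mm [-0.2 -0.9 11.2] pos [0.5159 0.2131 0.1092] [ 1.7991e+02 -2.0000e-02  8.6230e+01] f [-0.8  0.3 -2.7] gap 43.8 t 18.9167
```

Emit:
arm_command --xyz '[[0,0,3],[0,0,2],[0,0,1],[0,0,0],[0,0,0]]' --twist '[[0,0,0],[0,0,0],[0,0,0],[0,0,0],[0,0,0]]' --claw '[36,36,36,36,36]'

```text
time: 19.33
position: [0.5152, 0.213, 0.1022]
orientation: [-180.0, 0.0, 86.2]
ft_force: [0.0, -0.1, -2.7]
finger_gap: 0.474
grip_force: 40.0
```

Emit:
arm_command --xyz '[[0,0,1.5],[0,0,0.5],[0,0,0]]' --twist '[[0,0,0],[0,0,0],[0,0,0]]' --claw '[36,36,36]'

```text
time: 19.58
position: [0.5152, 0.213, 0.1001]
orientation: [-180.0, 0.0, 86.2]
ft_force: [-0.5, 0.4, -2.2]
finger_gap: 0.472
grip_force: 40.0
```

Emit:
arm_command --xyz '[[0,0,1.5],[0,0,0.5],[0,0,0]]' --twist '[[0,0,0],[0,0,0],[0,0,0]]' --claw '[36,36,36]'

```text
time: 19.83
position: [0.5151, 0.213, 0.0981]
orientation: [-180.0, 0.0, 86.2]
ft_force: [-0.0, -0.6, -1.1]
finger_gap: 0.475
grip_force: 40.0
```

Emit:
arm_command --xyz '[[0,0,1],[0,0,0],[0,0,0]]' --twist '[[0,0,0],[0,0,0],[0,0,0]]' --claw '[36,36,36]'

```text
time: 20.08
position: [0.5153, 0.213, 0.0973]
orientation: [-180.0, 0.0, 86.2]
ft_force: [-0.1, -0.5, -2.2]
finger_gap: 0.471
grip_force: 40.0
```

Emit:
arm_command --xyz '[[0,0,1],[0,0,0],[0,0,0]]' --twist '[[0,0,0],[0,0,0],[0,0,0]]' --claw '[36,36,36]'

```text
time: 20.33
position: [0.5152, 0.213, 0.0962]
orientation: [-180.0, 0.0, 86.2]
ft_force: [-0.3, -0.1, -2.1]
finger_gap: 0.474
grip_force: 40.0
```

Emit:
arm_command --xyz '[[0,0,1],[0,0,0],[0,0,0]]' --twist '[[0,0,0],[0,0,0],[0,0,0]]' --claw '[36,36,36]'

```text
time: 20.58
position: [0.5152, 0.213, 0.0953]
orientation: [-180.0, 0.0, 86.2]
ft_force: [-0.0, 1.3, -2.9]
finger_gap: 0.471
grip_force: 40.0
```

Emit:
arm_command --xyz '[[0,0,1],[0,0,0],[0,0,0]]' --twist '[[0,0,0],[0,0,0],[0,0,0]]' --claw '[36,36,36]'

```text
time: 20.83
position: [0.5155, 0.2132, 0.0952]
orientation: [180.0, -0.0, 86.2]
ft_force: [-1.8, -0.2, 5.8]
finger_gap: 0.474
grip_force: 40.0
```

Emit:
arm_command --xyz '[[0,0,1],[0,0,0],[0,0,0]]' --twist '[[0,0,0],[0,0,0],[0,0,0]]' --claw '[36,36,36]'

```text
time: 21.08
position: [0.5155, 0.2132, 0.0951]
orientation: [180.0, -0.0, 86.2]
ft_force: [-5.7, 0.1, 12.8]
finger_gap: 0.471
grip_force: 40.0
```

Emit:
arm_command --xyz '[[0,0,1],[0,0,0],[0,0,0]]' --twist '[[0,0,0],[0,0,0],[0,0,0]]' --claw '[36,36,36]'

```text
time: 21.33
position: [0.5156, 0.2133, 0.0951]
orientation: [180.0, -0.0, 86.2]
ft_force: [-9.0, -1.0, 17.0]
finger_gap: 0.473
grip_force: 40.0
```

Emit:
arm_command --xyz '[[0,0,-1.5],[0,0,-1],[0,0,0],[0,0,0]]' --twist '[[0,0,0],[0,0,0],[0,0,0],[0,0,0]]' --claw '[36,36,36,36]' --newtons 15

```text
time: 21.67
position: [0.5157, 0.2131, 0.0951]
orientation: [180.0, -0.0, 86.2]
ft_force: [-0.8, 1.1, 3.2]
finger_gap: 0.473
grip_force: 15.0
```

Emit:
arm_command --xyz '[[0,0,0],[0,0,0],[0,0,0],[0,0,0],[0,0,0],[0,0,0],[0,0,0],[0,0,0]]' --twist '[[0,0,0],[0,0,0],[0,0,0],[0,0,0],[0,0,0],[0,0,0],[0,0,0],[0,0,0]]' --claw '[43,44,45,47,52,60,70,70]'

```text
time: 22.33
position: [0.5153, 0.213, 0.0947]
orientation: [-180.0, 0.0, 86.2]
ft_force: [0.5, -0.2, 0.4]
finger_gap: 0.754
grip_force: 0.0
```

Emit:
arm_command --xyz '[[0,0,-6],[0,0,-12],[0,0,-18],[0,0,-20],[0,0,-20],[0,0,-20],[0,0,-20],[0,0,-20],[0,0,-20],[0,0,0]]' --twist '[[0,0,0],[0,0,0],[0,0,0],[0,0,0],[0,0,0],[0,0,0],[0,0,0],[0,0,0],[0,0,0],[0,0,0]]' --claw '[70,70,70,70,70,70,70,70,70,70]'

```text
time: 23.17
position: [0.5178, 0.2135, 0.2571]
orientation: [179.4, -0.1, 86.2]
ft_force: [-0.4, 0.3, 0.8]
finger_gap: 0.761
grip_force: 0.0
```

```bash
python3 - <<'E'
from h import *
go([.515,.213,.098])
w=shot('wrist','w8');t=shot('top','t8');s=shot('scene','s8')
f=lambda a,k:cv2.resize(a[:,:,::-1],None,fx=k,fy=k,interpolation=cv2.INTER_CUBIC)
im=np.zeros((600,800,3),np.uint8)
im[:384,:400]=f(w['color'],1)[:,50:450]; im[:300,400:800]=f(s['color'][100:250,210:410],2);im[300:600,400:800]=f(t['color'][140:240,250:383],3)[:,:400]
cv2.imwrite('pics/c8.png',im); print(proj(w,[.515,.213,.116]),proj(w,[.515,.213,.004]))
E
```

```text
tool shift mm [ -1.1  -4.3 159.1] pos [0.5178 0.2135 0.2571] [ 1.7945e+02 -1.4000e-01  8.6240e+01] f [-0.4  0.3  0.8] gap 70.0 t 23.1667Traceback (most recent call last):
  File "<stdin>", line 6, in <module>
ValueError: could not broadcast input array from shape (300,399,3) into shape (300,400,3)
```

```bash
python3 - <<'E'
from h import *
w,t,s=[load(k) for k in('w8','t8','s8')]
f=lambda a,k:cv2.resize(a[:,:,::-1],None,fx=k,fy=k,interpolation=cv2.INTER_CUBIC)
im=np.zeros((600,800,3),np.uint8)
im[:384,:400]=f(w['color'],1)[:,50:450]; im[:300,400:800]=f(s['color'][100:250,210:410],2);im[300:600,401:800]=f(t['color'][140:240,250:383],3)
cv2.imwrite('pics/c8.png',im); print(proj(w,[.515,.213,.116]),proj(w,[.515,.213,.004]))
E
```

```text
[251.09313187 185.43521009] [250.95853986 167.68331985]
```

View pics/c8.png

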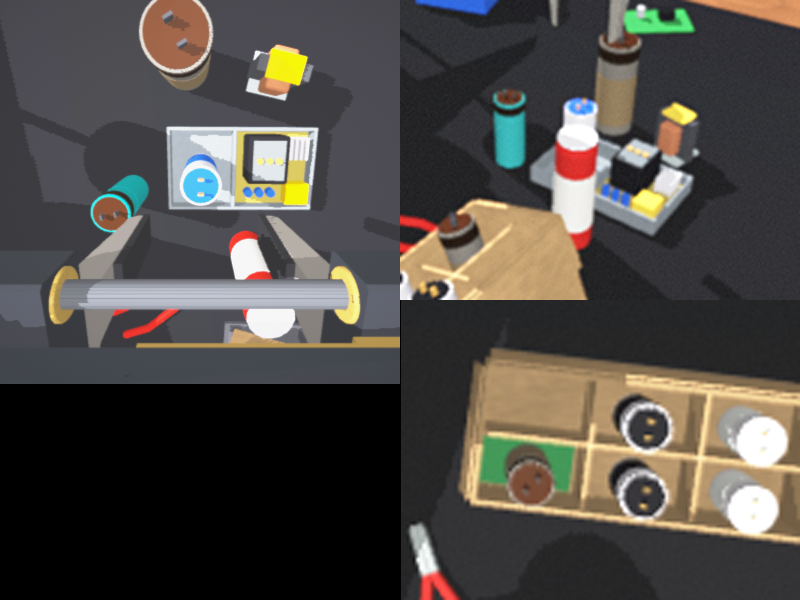

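The blue capacitor stands upright in the middle of the bay, its top at (251,184) in the wrist view where I predicted it. The dead one is seated in the pad cell and everything else is in place, so I hand in.

Emit:
arm_command --xyz '[[0,0,0],[0,0,0],[0,0,0],[0,0,0]]' --twist '[[0,0,0],[0,0,0],[0,0,0],[0,0,0]]' --claw '[70,70,70,70]'

```text
time: 23.65
position: [0.5149, 0.2129, 0.25]
orientation: [-179.9, 0.0, 86.2]
ft_force: [0.1, -0.4, -0.2]
finger_gap: 0.763
grip_force: 0.0
```

```bash
python3 -c "
from cell import job
print(job.finish_job())"
```

```text
the job is handed in; nothing more can be done
None
```

I handed the job in at about 24 s: in the last pictures the burnt-out capacitor is down in the green-pad cell, the blue one stands upright in the bay, and nothing else looks moved; the hand-in call returned no verdict.

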